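# Clamp a rock core in the saw vise and pull-test it

### The arm

A 6-joint arm with a two-finger parallel gripper is mounted at the origin on the work surface. World frame = base frame: x ahead of the robot, y to its left, z up, the work surface at z = 0. Lengths are in m, angles in rad, forces in N, time in s.
With the tool pointing down it reaches from about 0.375 to 0.9 m from the base axis. Payload 3.1 kg.
Tool frame: the origin (TCP) lies between the finger pads; the fingertips stand 22 mm ahead of it and the grasp point (between the pads) lies 3 mm ahead of it; z points along the fingers, y is the line along which they close (so a half turn about z gives the same grasp; the last joint's range is limited). The gripper opens to 87 mm and grips with 3 to 60 N. Pads are 19 mm wide; open, the fingers measure 117 mm over their backs; the gripper's body (75 mm by 190 mm) begins 51 mm behind the grasp point.
Start: joints at [-1.522, 0.527, 1.433, -0, 1.181, -0.178], TCP at [0.141, -0.609, 0.245] pointing down, gripper open.
Joint ranges: [-3.08, 3.08], [-0.75, 2.2], [0.22, 2.44], [-1.43, 4.57], [0, 2.65], [-2.85, 2.85]. Speed limits (rad/s): [2.79, 2.79, 3.14, 3.14, 3.14, 3.14].

### API

Orientations are given as a unit quaternion [x, y, z, w].
In Python, from rig import robot gives the robot as it stands.
- The arm moves only by the tool move_arm, never from a script. Its argument "series" is text: rows parted by semicolons, each of 6 numbers parted by spaces: the shift along the tool's x, y, z in mm, then the turn, a rotation vector about the tool's x, y, z in degrees. In form: dx dy dz ax ay az; .... A call has 1 to 8 rows; each row is the pose to reach, as a shift and turn from the pose commanded when the call began, along the tool's axes at that moment; what a row does not reach only later rows make up. A row lasts 1/12 s, in which the tool goes at most 41.7 mm and 7.16 degrees, less where a joint would pass 70% of its speed; a pose out of reach is approached as far as the arm can. A call with a gripper value outside its range is refused whole. "jaw" is the opening, from 0 (shut) to 1 (fully open), set as the call begins (left out, the last holds). The fingers move at their own pace and stop on an object; "newtons" is the grip in N (left out, the last holds). Time passes only in rows, so rows that repeat a pose let the fingers close. It gives the time, the measured TCP pose, the force, the opening and the grip force at its end, in the units of the state.
- robot.get_obs(): the state, without advancing time (a new reading comes with each control period).
- robot.camera(name): name is "scene" or "top"; returns a dict with "img" (384x512x3 uint8, red, green, blue), "mtx" (3x3 intrinsics, pixels), "distortion" ([k1, k2, p1, p2, k3] as OpenCV has them; the pictures are not rectified), "world_to_cam" (4x4, takes a point from world to camera coordinates). Camera axes: x right, y down, z forward; pixel columns grow to the right and rows downward; lengths in m; the calibration is good to about 2 mm. A picture is of the moment at which its call begins. There is no depth.
- robot.hand_in(): hands the job in; it is judged then, once.
Trained networks look in a picture, given as the dict that the camera call returned (one of the last four; its "shot" number tells which), for a name from the list of things; names that differ only in an ending like _2 or _b are one class to them, and where a whole thing is asked for, a point or a joint stands for the part that bears it (a point fixed in the world has none). Each returns a list of dicts, best first, with "p" (0 to 1); they miss things now and then, are a little off and sometimes report something else, mostly with a low value. They report only what shows in the picture. A call takes as long as a camera call. They do not tell look-alikes from the thing itself.
- robot.search_frame(picture, thing): "xyz" ([x, y, z] in m, in world coordinates, good to about 4 mm: the middle of the surface that is visible of it).
- robot.tip_of(picture, thing): "xyz" ([x, y, z] in m, in world coordinates, good to about 4 mm: a listed point, or the origin of a listed thing).
The state is a dict: "time": time; "q": joint angles; "joint_velocities": joint speeds; "joint_torque": joint torques, N m; "position": TCP position; "tool_rot": TCP orientation; "ft_force": force on the tool from outside, world axes, zero at the start; "moment": the same for the moment, N m; "grip_width": finger opening in m; "grip_force": force on a finger pad.
Only numpy, scipy, OpenCV 4.12 (cv2) and the standard library are available. Lean on these libraries where they do the work, as an engineer would, in place of code of your own. Each camera call takes 0.05 s, during which the arm holds its last target. There are 200 camera calls.

### The job

Get the long rock core ready for sawing: lay it along the vise's sloping loading shelf and let go, so that it rolls into the vee and settles there by itself with about 50 to 75 mm standing out at the open end nearest the robot, and swing the weighted clamp arm over onto it. Then take the outstanding end and pull along the core, away from the saw, with slowly rising force to about 16 newtons (at least 12.5, never more than 22), keep that pull for half a second to prove that the clamp holds, and let go of the core, leaving it clamped in the vee. Leave the other things on the table where they are.

Things in the scene. Friction and masses are not known exactly. Their poses are not given: they have to be found in the camera images.
- long_core_center (a point): centre of the long rock core: plain grey stone cylinder, 42 mm diameter, 170 mm long, about 0.63 kg, lying on the table at the start; x axis along the core (either way round). A shorter core of the same stone also lies about.
- vee_seat (a point): on the saw's vise: where the long core's axis lies when seated, mid-length of the 90-degree steel vee, 74 mm above the table. x along the vee towards the saw (grey housing, dark disc); -x is the open end, roughly facing the robot: the pull direction. y across, towards the loading shelf; z up. Vee: x -50 to +50 mm. Core centre at x = -30 mm: 65 mm stands out, free all round. Stop wall at x = +85 mm.
- shelf_spot (a point): where the long core's axis lies when laid on the middle of the aluminium loading shelf: 75 mm from vee_seat along its y and 21 mm higher, 30 mm nearer the open end; same axes as vee_seat. The shelf (110 mm along x, centred 30 mm towards +x from here) slopes 4 degrees down towards the vee; its outer edge, with a 7 mm lip, is 37 mm from here along y. Let go here with its axis along the vee, a core rolls into the vee in about 1 s.
- vee_lip (a point): top of the vee's lip on the shelf side, where the shelf ends: 26 mm from vee_seat along its y, 4 mm below it, 70 mm above the table. A core rolling off the shelf goes over this edge and drops 17 mm into the vee; the vee's far lip is 16 mm higher than this one and stops it.
- carriage (a joint): slide of the vise carriage (vee, shelf and clamp arm ride on it) along the vee, in m: 0 at rest, grows as it is pulled away from the saw (-x of vee_seat), stop at 0.008. Sprung with 6000 N/m and damped, so 16 N of pull moves it 2.7 mm.
- clamp_arm (a joint): hinge of the clamp arm, rad: 0 when level with its pad on a seated long core (-0.12 with nothing under it), 1.57 upright, about 2.0 leaning back on its stop at the start. Over-centre: pushed past upright towards the vee it falls by itself, slowly (damped), in about 2 to 3 s, and its weight (1.6 kg, varies) presses the core with about 23 N. Unclamped the core slides at a few newtons; clamped it holds over 22 N.
- clamp_hinge (a point): axis of the clamp arm's hinge, 75 mm from vee_seat on the side away from the shelf (its -y), 112 mm above the table; x axis along the hinge. Two dark cheeks, 38 mm apart, carry it.
- clamp_handle (a point): middle of the clamp arm's black round handle (24 mm diameter, 45 mm long), 180 mm from the hinge at the end of a steel rod; its y axis runs along the arm, outwards. A dark round weight of 60 mm diameter sits on the rod 106 to 151 mm from the hinge. At the start the handle is about 275 mm above the table and leans away from the vee; push it from its outer side to swing it over.
- clamp_pad: rubber-faced steel block, 34 x 30 mm, under the clamp arm 75 mm from the hinge; it presses on the core. Origin on the arm's axis.
- long_core: the same long core; origin on its surface, so use point long_core_center for its place
- short_core_center (a point): centre of a short grey rock core, 42 mm diameter, 90 mm long, lying; leave alone
- tin: bare tin can, 100 mm diameter, 130 mm high; origin under its centre; leave alone
- mug: white mug, 80 mm diameter, 90 mm high; origin under its centre; leave alone
- jar: glass jar, 70 mm diameter, 100 mm high; origin under its centre; leave alone
- rock: rough brown rock, about 75 x 60 x 50 mm; origin under its centre; leave alone
There are look-alikes about, which are no part of the job. What is shaped like the long_core but yellow is not meant.

How it is judged:
On the way, in this order (a step that is already met when the one before it is completed fails the run):
1. the long core is let go on the loading shelf (y of long_core_center in the frame of vee_seat between 0.024 and 0.115 m and z of long_core_center in the frame of vee_seat between 0.008 and 0.032 m and contact force between the fingers and long_core below 0.1 N and contact force between long_core and anything else above 1 N), for 0.05 s.
2. the long core has settled in the vee by itself, untouched, 40 to 90 mm standing out at the open end, the clamp arm still up (y of long_core_center in the frame of vee_seat between -0.006 and 0.006 m and z of long_core_center in the frame of vee_seat between -0.006 and 0.006 m and x of long_core_center in the frame of vee_seat between -0.055 and -0.005 m and angle between the x axis of long_core_center and the x axis of vee_seat, either way round below 0.06 rad and linear speed of long_core below 0.02 m/s and contact force between the fingers and long_core below 0.1 N and value of joint clamp_arm above 1 rad), for 0.2 s.
3. the clamp arm lies on the core and presses it (y of long_core_center in the frame of vee_seat between -0.006 and 0.006 m and z of long_core_center in the frame of vee_seat between -0.006 and 0.006 m and x of long_core_center in the frame of vee_seat between -0.055 and -0.005 m and angle between the x axis of long_core_center and the x axis of vee_seat, either way round below 0.06 rad and value of joint clamp_arm between -0.07 and 0.07 rad and contact force between clamp_pad and long_core above 8 N and value of joint carriage below 0.0012 m), for 0.2 s.
4. the clamped core is pulled with the fingers until the sprung carriage shows 12 N or more (2 mm), and held so for 0.3 s (y of long_core_center in the frame of vee_seat between -0.006 and 0.006 m and z of long_core_center in the frame of vee_seat between -0.006 and 0.006 m and x of long_core_center in the frame of vee_seat between -0.055 and -0.005 m and angle between the x axis of long_core_center and the x axis of vee_seat, either way round below 0.06 rad and value of joint clamp_arm between -0.07 and 0.07 rad and contact force between clamp_pad and long_core above 8 N and value of joint carriage above 0.002 m and contact force between the fingers and long_core above 6 N), for 0.3 s.
At the end, for the whole second after the job is handed in: The long core lies released and at rest in the vee (its axis within 6 mm and 0.06 rad of the seat, its centre 5 to 55 mm from the vee's middle towards the open end), the clamp arm is down on it (within 0.07 rad of level, pressing with over 8 N), the carriage is back at rest (under 1.2 mm) (all of step 3 and linear speed of long_core below 0.02 m/s and contact force between the fingers and long_core below 0.1 N); the robot touches nothing.
It fails at once if the core or the carriage is pulled with more than about 23 N (carriage beyond 3.85 mm) (value of joint carriage above 0.00385 m).
It fails at once if the pull is jerked (carriage faster than 50 mm/s) (velocity of joint carriage above 0.05 m/s).
It fails at once if the short core, tin, mug, jar or rough rock is disturbed (moved over 30 mm) (distance of any of short_core_center, tin, mug, jar, rock from where it was at the start of the episode above 0.03 m).
It also fails if it takes over 72 s, if anything falls off the work surface, if the arm or the gripper's body presses on something with over 40 N, if the wrist force passes 120 N, or if a joint passes its speed limit or range.

## Working session

There is one attempt and no reset: what is moved stays moved. The work goes in short steps, Python scripts to look and compute and a tool call to move; the robot and the scene stay as the last step left them, time stands still between calls to the robot, and variables do not carry over. Pictures are saved under pics/ and viewed, at most 10 in all, crops included, and the job is handed in when it is done.

Besides the shell and the picture viewer there is one more tool, called by a JSON object that holds its "fn" and its "kwargs", one argument or row to a line. move_arm: Moves the arm, as the interface text tells. Its arguments: {"type":"object","properties":{"series":{"type":"string"},"jaw":{"type":"number"},"newtons":{"type":"number"}},"required":["series"]}

```bash
ls; mkdir -p pics
python3 - <<'E'
from rig import robot
import cv2
for n in ("scene","top"):
    p=robot.camera(n); cv2.imwrite(f"pics/{n}0.png",p["img"][:,:,::-1])
    for t in ["long_core_center","vee_seat","shelf_spot","vee_lip","clamp_hinge","clamp_handle","clamp_pad","short_core_center","tin","mug","jar","rock"]:
        print(n,t,[(d["p"],[round(float(v),3) for v in d["xyz"]]) for d in robot.tip_of(p,t)[:3]])
    print([(d["p"],[round(float(v),3) for v in d["xyz"]]) for d in robot.search_frame(p,"long_core")[:3]])
print(robot.get_obs())
E
```

```text
pics
scene long_core_center [(0.68, [0.467, 0.296, 0.025]), (0.62, [0.504, 0.138, 0.025])]
scene vee_seat [(0.59, [0.599, -0.133, 0.074])]
scene shelf_spot [(0.83, [0.555, -0.072, 0.092]), (0.52, [0.64, -0.281, 0.275]), (0.42, [0.599, -0.138, 0.076])]
scene vee_lip [(0.96, [0.594, -0.111, 0.072])]
scene clamp_hinge [(0.6, [0.615, -0.208, 0.111])]
scene clamp_handle [(0.64, [0.639, -0.28, 0.272])]
scene clamp_pad [(0.41, [0.627, -0.24, 0.182])]
scene short_core_center [(0.65, [0.711, 0.271, 0.018])]
scene tin [(0.63, [0.445, -0.426, 0.0])]
scene mug [(0.86, [0.589, 0.509, -0.001])]
scene jar [(0.58, [0.663, -0.43, -0.004])]
scene rock [(0.63, [0.563, -0.491, -0.0])]
[(0.6, [0.518, 0.116, 0.038]), (0.59, [0.488, 0.288, 0.028])]
top long_core_center [(0.74, [0.473, 0.296, 0.02])]
top vee_seat []
top shelf_spot [(0.67, [0.554, -0.071, 0.095])]
top vee_lip [(0.88, [0.597, -0.11, 0.066]), (0.67, [0.627, -0.239, 0.18])]
top clamp_hinge [(0.72, [0.62, -0.208, 0.109])]
top clamp_handle [(0.59, [0.635, -0.283, 0.276]), (0.57, [0.625, -0.238, 0.18])]
top clamp_pad [(0.54, [0.626, -0.24, 0.181])
[... 371 characters left out ...]
[-1.52150165e+00,  5.27525523e-01,  1.43267513e+00,  1.82874416e-05,
        1.18137855e+00, -1.78488151e-01]), 'joint_velocities': array([-2.89833341e-04,  1.14847944e-05,  1.92181190e-03, -5.92304850e-04,
       -6.10956743e-05,  3.07587225e-04]), 'joint_torque': array([ 1.24837075e-03, -4.40007162e+01, -1.76977140e+01,  6.35009492e-02,
        5.04990562e-02, -1.82545733e-05]), 'position': array([ 0.14117686, -0.60884316,  0.24454064]), 'tool_rot': array([9.93521775e-01, 1.13641907e-01, 8.00744588e-06, 7.25635541e-06]), 'ft_force': array([-0.11911622,  0.1791105 , -0.46182958]), 'moment': array([-0.01062185, -0.02396372,  0.00683453]), 'grip_force': 0.0, 'grip_width': 0.08702894533217864}
```

View pics/scene0.png

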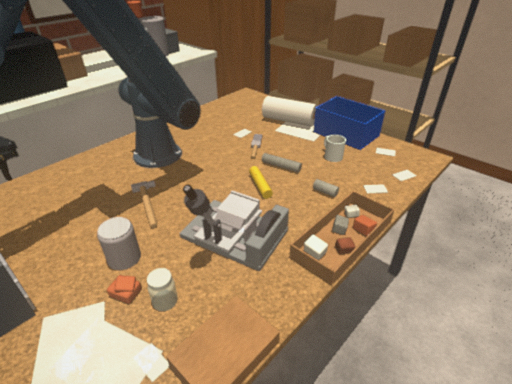

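View pics/top0.png

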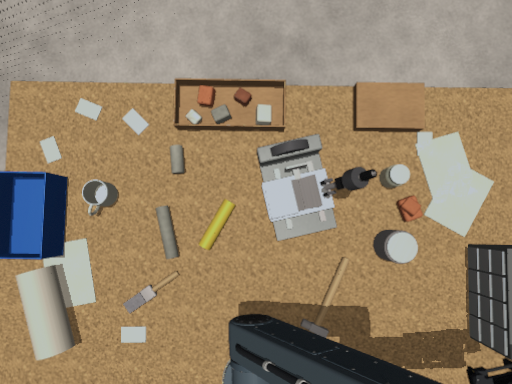

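The scene picture shows the grey core at about (282,163), the yellow look-alike at (261,182) and the vise at (240,225). In the top picture the grey core is at (167,232), the vise at (297,190) and the handle at (370,175), leaning right. Next I'll fit the vise pose and the core axis.

```bash
cat > h.py <<'E'
import numpy as np, cv2
from scipy.optimize import least_squares
from scipy.spatial.transform import Rotation as R
from rig import robot
def ray_z(p,uv,z):
    n=cv2.undistortPoints(np.array(uv,float).reshape(-1,1,2),p["mtx"],np.array(p["distortion"],float)).reshape(-1,2)
    T=np.array(p["world_to_cam"]); Rm,t=T[:3,:3],T[:3,3]; c=-Rm.T@t
    d=np.c_[n,np.ones(len(n))]@Rm
    return c+d*((z-c[2])/d[:,2])[:,None]
def proj(p,X):
    T=np.array(p["world_to_cam"]); 
    return cv2.projectPoints(np.array(X,float).reshape(-1,3),cv2.Rodrigues(T[:3,:3])[0],T[:3,3],p["mtx"],np.array(p["distortion"],float))[0].reshape(-1,2)
def grey(p,lo,hi,S=45):
    hsv=cv2.cvtColor(p["img"],cv2.COLOR_RGB2HSV); m=np.zeros(hsv.shape[:2],np.uint8)
    m[lo[1]:hi[1],lo[0]:hi[0]]=(hsv[lo[1]:hi[1],lo[0]:hi[0],1]<S*255/100)
    n,l,s,c=cv2.connectedComponentsWithStats(m); i=1+np.argmax(s[1:,4]); return l==i
def pose(x,y,z,yaw):  # pointing down, tool x axis at world yaw
    return R.from_euler('z',yaw)*R.from_euler('x',np.pi),np.array([x,y,z])
def delta(x,y,z,yaw):
    o=robot.get_obs(); R0=R.from_quat(o["tool_rot"]); R1,p1=pose(x,y,z,yaw)
    print("t",round(o["time"],2),"shift mm",np.round(R0.inv().apply(p1-o["position"])*1e3,1),"rot deg",np.round(np.degrees((R0.inv()*R1).as_rotvec()),1))
E
python3 - <<'E'
from h import *
obs={"vee_seat":[],"shelf_spot":[],"vee_lip":[],"clamp_hinge":[]}
loc={"vee_seat":(0,0),"shelf_spot":(-.03,.075),"vee_lip":(0,.026),"clamp_hinge":(0,-.075),"clamp_handle":(0,-.15)}
ref={"vee_seat":(.599,-.135),"shelf_spot":(.555,-.071),"vee_lip":(.595,-.11),"clamp_hinge":(.617,-.208),"clamp_handle":(.637,-.281)}
L=[];W=[]
for k in range(3):
  for n in ("scene","top"):
    p=robot.camera(n)
    for t in loc:
        for d in robot.tip_of(p,t):
            if np.hypot(*(np.array(d["xyz"][:2])-ref[t]))<.012: L.append(loc[t]);W.append(d["xyz"][:2]);break
L=np.array(L);W=np.array(W)
def f(q):
    c,s=np.cos(q[2]),np.sin(q[2]); return (L@np.array([[c,s],[-s,c]])+q[:2]-W).ravel()
r=least_squares(f,[.6,-.135,.25],loss="huber",f_scale=.003)
print("vise",r.x,np.degrees(r.x[2]),len(L),np.abs(r.fun).mean())
p=robot.camera("top")
m=grey(p,(140,190),(190,275),35)
v,u=np.nonzero(m); X=ray_z(p,np.c_[u,v],.03)
c,(w,h),a=cv2.minAreaRect((X[:,:2]*1000).astype(np.float32)); print("core rect",c,w,h,a,m.sum())
mu=X[:,:2].mean(0);e,V=np.linalg.eigh(np.cov((X[:,:2]-mu).T)); ax=V[:,1]*np.sign(V[0,1]);print(mu,np.degrees(np.arctan2(ax[1],ax[0])))
E
```

```text
vise [ 0.60097321 -0.13622112  0.24425658] 13.994870978876643 29 0.0017732638621912014
core rect (473.6112976074219, 295.42218017578125) 171.88560485839844 42.03112030029297 13.82873249053955 694
[0.47271205 0.29515315] 13.852106931645215
```

Run:
```python
from h import *
y=np.radians(13.9)
delta(.42,-.15,.30,y); delta(.473,.2953,.12,y); delta(.473,.2953,.034,y)
```

```text
t 3.25 shift mm [ 375.2 -384.   -55.4] rot deg [ 0.  -0.  -0.9]
t 3.25 shift mm [ 527.4 -805.8  124.6] rot deg [ 0.  -0.  -0.9]
t 3.25 shift mm [ 527.4 -805.8  210.6] rot deg [ 0.  -0.  -0.9]
```

{"fn": "move_arm", "kwargs": {
  "series": "229 -234 -34 0 0 0;229 -234 -34 0 0 0;229 -234 -34 0 0 0;229 -234 -34 0 0 0;229 -234 -34 0 0 0;229 -234 -34 0 0 0;229 -234 -34 0 0 0;229 -234 -34 0 0 0",
  "jaw": 1
}}

```text
time: 3.92
position: [0.3121, -0.3269, 0.279]
tool_rot: [0.994, 0.114, 0.0, -0.0]
ft_force: [-0.3, -0.5, -0.2]
grip_width: 0.087
grip_force: 0.0
```

{"fn": "move_arm", "kwargs": {
  "series": "146 -150 -21 0 0 0;146 -150 -21 0 0 0;146 -150 -21 0 0 0;146 -150 -21 0 0 0;146 -150 -21 0 0 0;146 -150 -21 0 0 0;146 -150 -21 0 0 0"
}}

```text
time: 4.5
position: [0.4207, -0.148, 0.3]
tool_rot: [0.993, 0.117, 0.0, 0.0]
ft_force: [-1.4, -1.6, -0.3]
grip_width: 0.0871
grip_force: 0.0
```

{"fn": "move_arm", "kwargs": {
  "series": "110 -300 100 0 0 0;110 -300 100 0 0 0;110 -300 100 0 0 0;110 -300 100 0 0 0;110 -300 100 0 0 0;110 -300 100 0 0 0;110 -300 100 0 0 0;110 -300 100 0 0 0"
}}

```text
time: 5.17
position: [0.4596, 0.1657, 0.1993]
tool_rot: [0.994, 0.112, 0.0, 0.0]
ft_force: [0.7, -0.9, 1.6]
grip_width: 0.0866
grip_force: 0.0
```

Run:
```python
from h import *
y=np.radians(13.9)
print(robot.get_obs()["position"]);delta(.473,.2953,.12,y); delta(.473,.2953,.034,y)
```

```text
[0.45955917 0.16567958 0.19931161]
t 5.17 shift mm [  42.1 -123.4   79.2] rot deg [ 0. -0. -1.]
t 5.17 shift mm [  42.  -123.5  165.2] rot deg [ 0. -0. -1.]
```

{"fn": "move_arm", "kwargs": {
  "series": "42 -124 80 0 0 -1;42 -124 80 0 0 -1;42 -124 80 0 0 -1;42 -124 80 0 0 -1;42 -124 80 0 0 -1;42 -124 80 0 0 -1"
}}

```text
time: 5.67
position: [0.472, 0.2952, 0.1186]
tool_rot: [0.992, 0.123, -0.001, 0.001]
ft_force: [0.3, 0.3, 0.7]
grip_width: 0.087
grip_force: 0.0
```

Run:
```python
from h import *
y=np.radians(13.9)
delta(.473,.2953,.034,y)
```

```text
t 5.67 shift mm [ 1.2  0.1 84.6] rot deg [0.1 0.1 0.2]
```

{"fn": "move_arm", "kwargs": {
  "series": "1 0 35 0 0 0;1 0 65 0 0 0;1 0 80 0 0 0;1 0 84 0 0 0;1 0 84 0 0 0"
}}

```text
time: 6.08
position: [0.4731, 0.2941, 0.0356]
tool_rot: [0.993, 0.121, -0.001, 0.0]
ft_force: [0.3, 1.4, 0.8]
grip_width: 0.0873
grip_force: 0.0
```

{"fn": "move_arm", "kwargs": {
  "series": "0 0 0 0 0 0;0 0 0 0 0 0;0 0 0 0 0 0;0 0 0 0 0 0;0 0 0 0 0 0;0 0 0 0 0 0",
  "jaw": 0,
  "newtons": 35
}}

```text
time: 6.58
position: [0.473, 0.2963, 0.0365]
tool_rot: [0.992, 0.122, 0.0, -0.0]
ft_force: [0.9, 0.3, -0.4]
grip_width: 0.0545
grip_force: 0.0
```

{"fn": "move_arm", "kwargs": {
  "series": "0 0 -10 0 0 0;0 0 -40 0 0 0;0 0 -80 0 0 0;0 0 -120 0 0 0;0 0 -150 0 0 0;0 0 -160 0 0 0;0 0 -160 0 0 0"
}}

```text
time: 7.17
position: [0.4746, 0.297, 0.1999]
tool_rot: [0.992, 0.123, 0.004, -0.001]
ft_force: [0.9, 1.1, -0.1]
grip_width: 0.0082
grip_force: 0.0
```

Run:
```python
from h import *
p=robot.camera("scene"); cv2.imwrite("pics/s1.png",cv2.resize(p["img"][60:300,150:400,::-1],None,fx=2,fy=2))
s=np.array([.601,-.1362]);y=np.radians(14);ex=np.array([np.cos(y),np.sin(y)]);ey=np.array([-ex[1],ex[0]])
t=s-.030*ex+.057*ey; z=.074+.0195+.010+.003; print(t,z)
o=robot.get_obs();print(o["position"],o["ft_force"])
for zz in (z+.06,z): delta(t[0],t[1],zz,y)
```

```text
[ 0.55810158 -0.0881508 ] 0.1065
[0.47322159 0.29641325 0.19747047] [ 0.3925918 -0.5048046 -0.6406481]
t 7.22 shift mm [-11.2 393.7  30.8] rot deg [-0.  -0.2  0.1]
t 7.22 shift mm [-11.4 393.7  90.8] rot deg [-0.  -0.2  0.1]
```

View pics/s1.png

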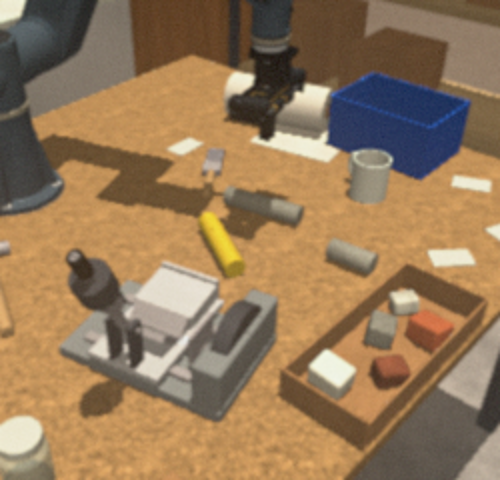

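The core was not gripped because the fingers close slowly (~65 mm/s). It lies untouched at (262,205) in the crop, so I go down again.

{"fn": "move_arm", "kwargs": {
  "series": "0 0 0 0 0 0;0 0 0 0 0 0;0 0 0 0 0 0;0 0 0 0 0 0;0 0 0 0 0 0;0 0 0 0 0 0;0 0 0 0 0 0;0 0 0 0 0 0",
  "jaw": 1
}}

```text
time: 7.88
position: [0.4729, 0.2961, 0.1958]
tool_rot: [0.992, 0.122, -0.0, 0.0]
ft_force: [0.5, 0.3, -0.6]
grip_width: 0.0506
grip_force: 0.0
```

{"fn": "move_arm", "kwargs": {
  "series": "0 0 0 0 0 0;0 0 0 0 0 0;0 0 35 0 0 0;0 0 75 0 0 0;0 0 110 0 0 0;0 0 140 0 0 0;0 0 157 0 0 0;0 0 162 0 0 0"
}}

```text
time: 8.55
position: [0.471, 0.2953, 0.0309]
tool_rot: [0.992, 0.122, -0.003, 0.001]
ft_force: [0.3, -0.4, -0.1]
grip_width: 0.0867
grip_force: 0.0
```

{"fn": "move_arm", "kwargs": {
  "series": "0 0 0 0 0 0;0 0 0 0 0 0;0 0 0 0 0 0;0 0 0 0 0 0;0 0 0 0 0 0;0 0 0 0 0 0;0 0 0 0 0 0;0 0 0 0 0 0",
  "jaw": 0,
  "newtons": 35
}}

```text
time: 9.22
position: [0.473, 0.2965, 0.0345]
tool_rot: [0.993, 0.122, 0.0, -0.0]
ft_force: [-0.3, -0.1, -0.3]
grip_width: 0.0418
grip_force: 7.9
```

{"fn": "move_arm", "kwargs": {
  "series": "0 0 0 0 0 0;0 0 0 0 0 0;0 0 0 0 0 0"
}}

```text
time: 9.47
position: [0.4731, 0.2965, 0.0345]
tool_rot: [0.993, 0.122, 0.0, -0.0]
ft_force: [-1.3, 2.3, 4.8]
grip_width: 0.041
grip_force: 35.0
```

Gripped at 35 N. Lifting and checking.

{"fn": "move_arm", "kwargs": {
  "series": "0 0 -10 0 0 0;0 0 -40 0 0 0;0 0 -80 0 0 0;0 0 -120 0 0 0;0 0 -150 0 0 0;0 0 -160 0 0 0;0 0 -160 0 0 0"
}}

```text
time: 10.05
position: [0.4739, 0.2963, 0.1961]
tool_rot: [0.992, 0.122, 0.002, -0.0]
ft_force: [-0.1, 0.4, -7.2]
grip_width: 0.0412
grip_force: 35.0
```

Run:
```python
from h import *
p=robot.camera("scene"); cv2.imwrite("pics/s2.png",cv2.resize(p["img"][60:260,200:400,::-1],None,fx=2.5,fy=2.5))
s=np.array([.601,-.1362]);y=np.radians(14);ex=np.array([np.cos(y),np.sin(y)]);ey=np.array([-ex[1],ex[0]])
t=s-.030*ex+.057*ey; z=.074+.0195+.010+.003
o=robot.get_obs();print(o["position"],o["ft_force"],o["moment"],o["grip_width"])
print([d for d in robot.tip_of(p,"long_core_center")])
for zz in (z+.06,z): delta(t[0],t[1],zz,y)
```

```text
[0.47240879 0.29577884 0.1938231 ] [-0.01108345 -0.08103589 -6.84872827] [ 0.00968488  0.04375267 -0.00488989] 0.041320382435817954
[{'xyz': [0.4734, 0.2981, 0.1866], 'p': 0.81}]
t 10.15 shift mm [ -8.8 393.1  26.1] rot deg [0.  0.2 0.1]
t 10.15 shift mm [ -8.5 393.   86.1] rot deg [0.  0.2 0.1]
```

View pics/s2.png

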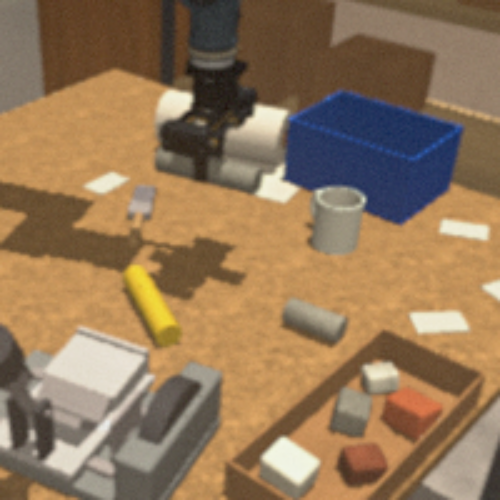

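The core is held level at (205,170). I carry it over the shelf.

{"fn": "move_arm", "kwargs": {
  "series": "-9 300 20 0 0 0;-9 300 20 0 0 0;-9 300 20 0 0 0;-9 300 20 0 0 0;-9 300 20 0 0 0;-9 300 20 0 0 0;-9 300 20 0 0 0;-9 300 20 0 0 0"
}}

```text
time: 10.82
position: [0.5375, -0.0033, 0.1706]
tool_rot: [0.993, 0.12, -0.002, 0.001]
ft_force: [1.6, 0.1, -6.1]
grip_width: 0.0411
grip_force: 35.0
```

{"fn": "move_arm", "kwargs": {
  "series": "0 30 0 0 0 0;0 60 2 0 0 0;0 80 4 0 0 0;0 90 5 0 0 0;0 93 6 0 0 0;0 93 6 0 0 0;0 93 6 0 0 0"
}}

```text
time: 11.4
position: [0.5581, -0.0857, 0.1666]
tool_rot: [0.992, 0.123, -0.002, -0.001]
ft_force: [0.2, 0.0, -6.2]
grip_width: 0.0415
grip_force: 35.0
```

Run:
```python
from h import *
s=np.array([.601,-.1362]);y=np.radians(14);ex=np.array([np.cos(y),np.sin(y)]);ey=np.array([-ex[1],ex[0]])
t=s-.030*ex+.057*ey
p=robot.camera("scene"); cv2.imwrite("pics/s3.png",cv2.resize(p["img"][130:290,150:320,::-1],None,fx=3.5,fy=3.5))
o=robot.get_obs();print(o["position"],o["ft_force"],[d for d in robot.tip_of(p,"long_core_center")])
print([d for q in ("vee_lip","clamp_hinge","shelf_spot") for d in robot.tip_of(p,q)])
p=robot.camera("top");print([d for d in robot.tip_of(p,"long_core_center")])
delta(t[0],t[1],.107,y)
```

```text
[ 0.55832155 -0.08551093  0.16706765] [ 0.55563849  0.12644882 -6.5711429 ] [{'xyz': [0.5594, -0.0848, 0.1554], 'p': 0.8}]
[{'xyz': [0.5965, -0.1134, 0.073], 'p': 0.65}, {'xyz': [0.6199, -0.2057, 0.1108], 'p': 0.91}, {'xyz': [0.5568, -0.0708, 0.0916], 'p': 0.7}, {'xyz': [0.7131, 0.272, 0.019], 'p': 0.45}]
[{'xyz': [0.4985, 0.1342, 0.0279], 'p': 0.92}, {'xyz': [0.4413, -0.4259, 0.0002], 'p': 0.44}]
t 11.75 shift mm [-1.8  1.2 61.3] rot deg [ 0.  -0.   0.1]
```

View pics/s3.png

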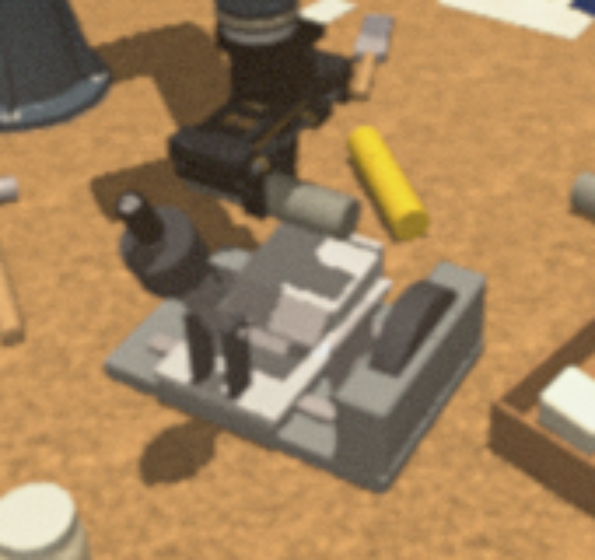

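The core hangs at (300,205), parallel to the shelf and clear of the clamp arm. I lower it.

{"fn": "move_arm", "kwargs": {
  "series": "-2 1 20 0 0 0;-2 1 40 0 0 0;-2 1 50 0 0 0;-2 1 55 0 0 0;-2 1 55 0 0 0;-2 1 55 0 0 0"
}}

```text
time: 12.25
position: [0.5583, -0.0888, 0.1133]
tool_rot: [0.992, 0.122, 0.0, 0.0]
ft_force: [0.7, 0.3, -5.4]
grip_width: 0.0412
grip_force: 35.0
```

{"fn": "move_arm", "kwargs": {
  "series": "0 0 1 0 0 0;0 0 2 0 0 0;0 0 3 0 0 0;0 0 4 0 0 0;0 0 4 0 0 0"
}}

```text
time: 12.67
position: [0.5579, -0.0887, 0.1091]
tool_rot: [0.992, 0.122, 0.0, 0.0]
ft_force: [0.1, -0.4, -5.7]
grip_width: 0.0411
grip_force: 35.0
```

{"fn": "move_arm", "kwargs": {
  "series": "0 0 0.7 0 0 0;0 0 1.4 0 0 0;0 0 1.4 0 0 0"
}}

```text
time: 12.92
position: [0.5578, -0.0887, 0.1075]
tool_rot: [0.992, 0.122, -0.0, -0.0]
ft_force: [-0.0, -0.3, -7.1]
grip_width: 0.0411
grip_force: 35.0
```

{"fn": "move_arm", "kwargs": {
  "series": "0 0 0.7 0 0 0;0 0 1.4 0 0 0;0 0 1.4 0 0 0"
}}

```text
time: 13.17
position: [0.5581, -0.0887, 0.1067]
tool_rot: [0.992, 0.122, 0.0, 0.0]
ft_force: [-0.3, -0.1, -1.9]
grip_width: 0.0413
grip_force: 35.0
```

{"fn": "move_arm", "kwargs": {
  "series": "0 0 0 0 0 0;0 3 -4 0 0 0;0 8 -40 0 0 0;0 8 -80 0 0 0;0 8 -100 0 0 0;0 8 -100 0 0 0",
  "jaw": 1
}}

```text
time: 13.67
position: [0.5639, -0.0982, 0.2125]
tool_rot: [0.992, 0.122, 0.006, 0.003]
ft_force: [1.0, -0.4, -0.0]
grip_width: 0.0733
grip_force: 0.0
```

{"fn": "move_arm", "kwargs": {
  "series": "-40 0 -40 0 0 0;-60 0 -80 0 0 0;-60 0 -110 0 0 0;-60 0 -110 0 0 0;-60 0 -110 0 0 0;-60 0 -110 0 0 0"
}}

```text
time: 14.17
position: [0.5015, -0.1111, 0.316]
tool_rot: [0.993, 0.122, 0.0, 0.0]
ft_force: [0.6, 0.2, 0.2]
grip_width: 0.0871
grip_force: 0.0
```

Run:
```python
from h import *
p=robot.camera("scene"); cv2.imwrite("pics/s4.png",cv2.resize(p["img"][130:290,150:320,::-1],None,fx=3.5,fy=3.5))
o=robot.get_obs();print(o["time"],o["position"],[d for d in robot.tip_of(p,"long_core_center")])
print(robot.tip_of(p,"clamp_handle"))
```

```text
14.2167 [ 0.50109235 -0.11078032  0.31500654] [{'xyz': [0.5672, -0.1451, 0.0743], 'p': 0.82}, {'xyz': [0.5012, 0.1369, 0.0213], 'p': 0.8}]
[{'xyz': [0.6386, -0.2815, 0.274], 'p': 0.95}]
```

View pics/s4.png

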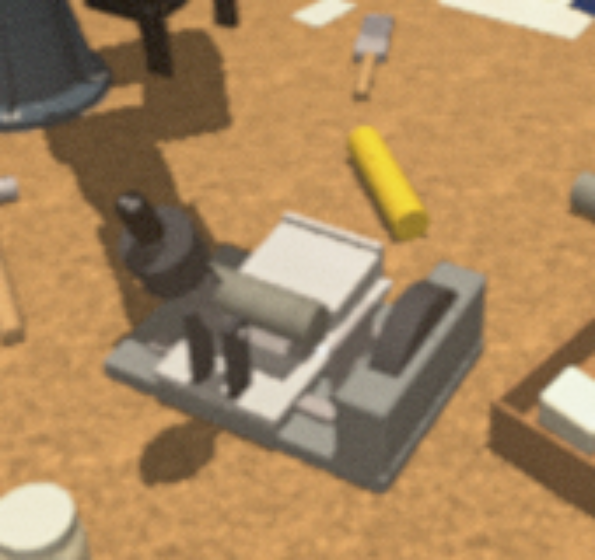

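The core is seated in the vee at (270,300) with the clamp arm still up. Next I push the handle over.

```bash
cat >> h.py <<'E'
S=np.array([.601,-.1362]);YV=np.radians(14);EX=np.array([np.cos(YV),np.sin(YV)]);EY=np.array([-EX[1],EX[0]])
def vee(x,y,z): t=S+x*EX+y*EY; delta(t[0],t[1],z,YV)
E
python3 - <<'E'
from h import *
vee(0,-.205,.40);vee(0,-.205,.291)
E
```

```text
t 14.32 shift mm [ 90.3 253.9 -86.6] rot deg [-0.1  0.2  0.1]
t 14.32 shift mm [ 90.6 254.2  22.4] rot deg [-0.1  0.2  0.1]
```

{"fn": "move_arm", "kwargs": {
  "series": "0 0 -40 0 0 0;0 20 -80 0 0 0;30 50 -86 0 0 0;50 80 -86 0 0 0;90 254 -86 0 0 0;90 254 -86 0 0 0;90 254 -86 0 0 0;90 254 -86 0 0 0",
  "jaw": 0
}}

```text
time: 14.98
position: [0.646, -0.3263, 0.3994]
tool_rot: [0.992, 0.123, -0.001, -0.001]
ft_force: [1.4, 0.6, 0.1]
grip_width: 0.0417
grip_force: 0.0
```

Run:
```python
from h import *
vee(0,-.205,.40);vee(0,-.205,.291)
```

```text
t 14.98 shift mm [ 2.3  9.7 -0.7] rot deg [-0.2  0.1  0.1]
t 14.98 shift mm [  2.5  10.  108.3] rot deg [-0.2  0.1  0.1]
```

{"fn": "move_arm", "kwargs": {
  "series": "2 10 0 0 0 0;2 10 0 0 0 0;2 10 0 0 0 0;2 10 0 0 0 0;2 10 30 0 0 0;2 10 70 0 0 0;2 10 108 0 0 0;2 10 108 0 0 0"
}}

```text
time: 15.65
position: [0.6451, -0.3292, 0.2853]
tool_rot: [0.992, 0.123, -0.007, -0.006]
ft_force: [-1.1, 0.8, -1.9]
grip_width: 0.0007
grip_force: 0.0
```

{"fn": "move_arm", "kwargs": {
  "series": "0 -10 0 0 0 0;0 -15 0 0 0 0;0 -20 0 0 0 0;0 -25 0 0 0 0;0 -30 0 0 0 0;0 -35 0 0 0 0;0 -40 0 0 0 0;0 -45 0 0 0 0"
}}

```text
time: 16.32
position: [0.6417, -0.2963, 0.3009]
tool_rot: [0.993, 0.122, 0.005, 0.009]
ft_force: [0.6, -9.9, 5.1]
grip_width: 0.0002
grip_force: 5.6
```

{"fn": "move_arm", "kwargs": {
  "series": "0 -6 0 0 0 0;0 -12 0 0 0 0;0 -18 0 0 0 0;0 -24 0 0 0 0;0 -30 0 0 0 0;0 -36 0 0 0 0;0 -42 0 0 0 0;0 -48 0 0 0 0"
}}

```text
time: 16.98
position: [0.6303, -0.2481, 0.3016]
tool_rot: [0.993, 0.122, 0.006, 0.007]
ft_force: [1.7, -4.1, 4.9]
grip_width: 0.0001
grip_force: 2.9
```

{"fn": "move_arm", "kwargs": {
  "series": "0 -6 0 0 0 0;0 -12 0 0 0 0;0 -18 0 0 0 0;0 -24 0 0 0 0;0 -30 0 0 0 0;0 -35 0 0 0 0;0 -40 0 0 0 0;0 -44 0 0 0 0"
}}

```text
time: 17.65
position: [0.6155, -0.1999, 0.2931]
tool_rot: [0.992, 0.123, -0.001, -0.001]
ft_force: [0.5, 0.4, 0.1]
grip_width: 0.0006
grip_force: 0.1
```

{"fn": "move_arm", "kwargs": {
  "series": "0 -4 0 0 0 0;0 -8 0 0 0 0;0 -12 0 0 0 0;0 -16 0 0 0 0;0 -16 0 0 0 0;0 -16 0 0 0 0"
}}

```text
time: 18.15
position: [0.6124, -0.1856, 0.2942]
tool_rot: [0.992, 0.122, -0.0, -0.0]
ft_force: [0.9, -0.8, -0.5]
grip_width: 0.0007
grip_force: 0.0
```

Run:
```python
from h import *
p=robot.camera("scene"); cv2.imwrite("pics/s5.png",cv2.resize(p["img"][130:290,150:320,::-1],None,fx=3.5,fy=3.5))
print(robot.get_obs()["position"],robot.tip_of(p,"clamp_handle"),robot.tip_of(p,"long_core_center"))
```

```text
[ 0.61245636 -0.18585104  0.29424801] [{'xyz': [0.604, -0.1435, 0.2781], 'p': 0.69}] [{'xyz': [0.4987, 0.1364, 0.0235], 'p': 0.68}, {'xyz': [0.5696, -0.1425, 0.0764], 'p': 0.58}]
```

View pics/s5.png

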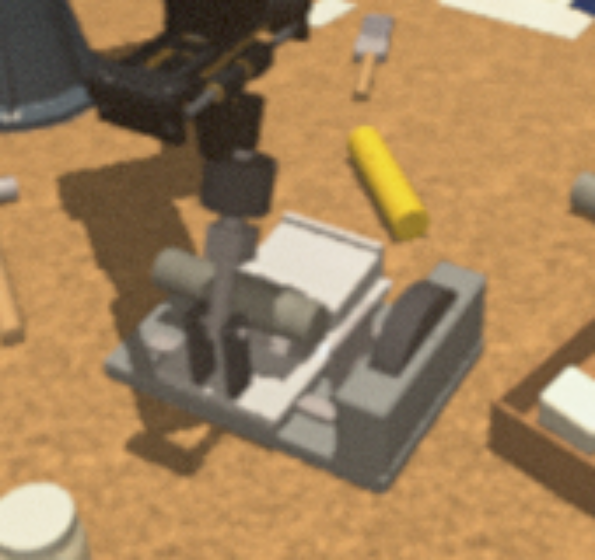

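The arm at (235,200) has passed upright and is falling by itself. I back off to above the outstanding end.

{"fn": "move_arm", "kwargs": {
  "series": "-20 10 -30 0 0 0;-50 10 -50 0 0 0;-90 0 -50 0 0 0;-110 -30 -50 0 0 0;-110 -50 -30 0 0 0;-110 -50 -30 0 0 0;-110 -50 -30 0 0 0;-110 -50 -30 0 0 0",
  "jaw": 1
}}

```text
time: 18.97
position: [0.4948, -0.1651, 0.3249]
tool_rot: [0.992, 0.122, 0.001, 0.001]
ft_force: [-0.1, 0.6, 0.5]
grip_width: 0.0457
grip_force: 0.0
```

{"fn": "move_arm", "kwargs": {
  "series": "0 0 0 0 0 0;0 0 0 0 0 0;0 0 0 0 0 0;0 0 0 0 0 0;0 0 0 0 0 0;0 0 0 0 0 0;0 0 0 0 0 0;0 0 0 0 0 0"
}}

```text
time: 19.63
position: [0.4936, -0.164, 0.3242]
tool_rot: [0.992, 0.122, -0.0, -0.0]
ft_force: [0.2, 0.1, -0.0]
grip_width: 0.0866
grip_force: 0.0
```

{"fn": "move_arm", "kwargs": {
  "series": "0 0 0 0 0 0;0 0 0 0 0 0;0 0 0 0 0 0;0 0 0 0 0 0;0 0 0 0 0 0;0 0 0 0 0 0;0 0 0 0 0 0;0 0 0 0 0 0"
}}

```text
time: 20.3
position: [0.4936, -0.164, 0.3242]
tool_rot: [0.992, 0.122, -0.0, -0.0]
ft_force: [0.7, -0.8, 1.1]
grip_width: 0.0873
grip_force: 0.0
```

{"fn": "move_arm", "kwargs": {
  "series": "0 0 0 0 0 0;0 0 0 0 0 0;0 0 0 0 0 0;0 0 0 0 0 0;0 0 0 0 0 0;0 0 0 0 0 0;0 0 0 0 0 0;0 0 0 0 0 0"
}}

```text
time: 20.97
position: [0.4936, -0.164, 0.3242]
tool_rot: [0.992, 0.122, 0.0, 0.0]
ft_force: [0.9, 0.2, 0.4]
grip_width: 0.0866
grip_force: 0.0
```

Run:
```python
from h import *
for k in range(2):
  p=robot.camera("scene")
  for q in ("clamp_handle","clamp_pad","long_core_center","clamp_hinge","vee_lip"): print(q,[(d["p"],d["xyz"]) for d in robot.tip_of(p,q)])
cv2.imwrite("pics/s6.png",cv2.resize(p["img"][130:290,150:320,::-1],None,fx=3.5,fy=3.5))
print(robot.get_obs()["position"]); vee(-.092,0,.15);vee(-.092,0,.08)
```

```text
clamp_handle [(0.71, [0.5745, -0.0337, 0.109]), (0.39, [0.5885, 0.5069, -0.0012])]
clamp_pad [(0.69, [0.5991, -0.1372, 0.1124])]
long_core_center [(0.86, [0.5675, -0.1437, 0.076]), (0.72, [0.5009, 0.1368, 0.0212])]
clamp_hinge []
vee_lip [(0.93, [0.5968, -0.1106, 0.0719])]
clamp_handle [(0.59, [0.5775, -0.0326, 0.1088])]
clamp_pad [(0.71, [0.6017, -0.1378, 0.1133])]
long_core_center [(0.88, [0.5003, 0.1347, 0.0245]), (0.7, [0.5738, -0.1446, 0.0917]), (0.56, [0.5687, -0.1427, 0.0751])]
clamp_hinge [(0.57, [0.6179, -0.2079, 0.1117])]
vee_lip [(0.6, [0.5977, -0.113, 0.0688])]
[ 0.49354774 -0.1640368   0.32418631]
t 21.57 shift mm [ 19.   -1.  174.2] rot deg [-0.  0.  0.]
t 21.57 shift mm [ 19.   -1.  244.2] rot deg [-0.  0.  0.]
```

View pics/s6.png

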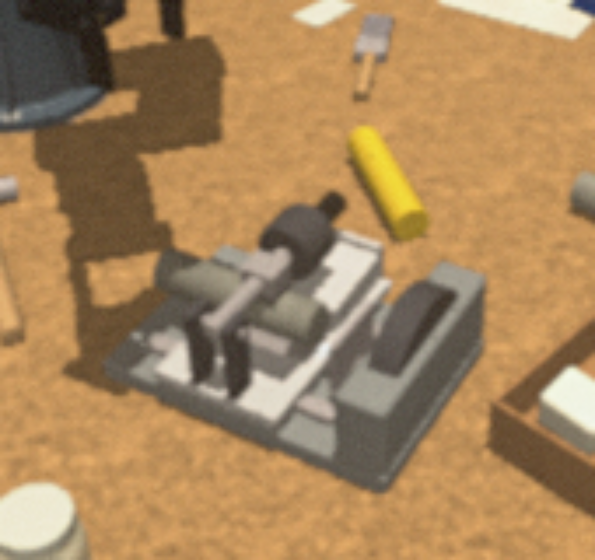

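The clamp arm lies on the core: pad at (255,280), handle at (333,205), and the free end at (180,275). I go down to grip it.

{"fn": "move_arm", "kwargs": {
  "series": "19 -1 40 0 0 0;19 -1 80 0 0 0;19 -1 120 0 0 0;19 -1 155 0 0 0;19 -1 185 0 0 0;19 -1 210 0 0 0;19 -1 230 0 0 0;19 -1 241 0 0 0"
}}

```text
time: 22.23
position: [0.5107, -0.1579, 0.0807]
tool_rot: [0.992, 0.122, -0.002, -0.001]
ft_force: [-0.1, -0.6, 0.2]
grip_width: 0.0866
grip_force: 0.0
```

{"fn": "move_arm", "kwargs": {
  "series": "0 0 0 0 0 0;0 0 0 0 0 0;0 0 0 0 0 0;0 0 0 0 0 0;0 0 0 0 0 0;0 0 0 0 0 0;0 0 0 0 0 0;0 0 0 0 0 0",
  "jaw": 0,
  "newtons": 3
}}

```text
time: 22.9
position: [0.5119, -0.1586, 0.0836]
tool_rot: [0.992, 0.122, 0.0, 0.0]
ft_force: [-0.5, -4.7, -0.1]
grip_width: 0.0421
grip_force: 4.0
```

{"fn": "move_arm", "kwargs": {
  "series": "0 0 0 0 0 0;0 0 0 0 0 0;0 0 0 0 0 0;0 0 0 0 0 0"
}}

```text
time: 23.23
position: [0.512, -0.1586, 0.0836]
tool_rot: [0.992, 0.122, 0.0, 0.0]
ft_force: [-0.6, -0.6, 4.8]
grip_width: 0.0418
grip_force: 3.0
```

Run:
```python
from h import *
o=robot.get_obs();print(o["ft_force"],o["moment"],o["grip_width"],o["grip_force"]); vee(-.092,0,.083)
```

```text
[-0.63893546 -0.62512019  4.83003189] [-0.01093968  0.03674815  0.00796118] 0.041798985865816554 2.9999229311943054
t 23.23 shift mm [-0.3 -0.2  0.6] rot deg [ 0.  -0.   0.1]
```

{"fn": "move_arm", "kwargs": {
  "series": "0 0 0 0 0 0;0 0 0 0 0 0;0 0 0 0 0 0;0 0 0 0 0 0",
  "newtons": 15
}}

```text
time: 23.57
position: [0.512, -0.1586, 0.0836]
tool_rot: [0.992, 0.122, 0.0, 0.0]
ft_force: [0.5, -0.6, 5.6]
grip_width: 0.042
grip_force: 15.0
```

{"fn": "move_arm", "kwargs": {
  "series": "0 0 0 0 0 0;0 0 0 0 0 0;0 0 0 0 0 0;0 0 0 0 0 0",
  "newtons": 35
}}

```text
time: 23.9
position: [0.512, -0.1586, 0.0836]
tool_rot: [0.992, 0.122, 0.0, 0.0]
ft_force: [-0.2, -0.0, 4.5]
grip_width: 0.0413
grip_force: 35.0
```

{"fn": "move_arm", "kwargs": {
  "series": "-0.2 0 0 0 0 0;-0.4 0 0 0 0 0;-0.6 0 0 0 0 0;-0.8 0 0 0 0 0;-0.8 0 0 0 0 0;-0.8 0 0 0 0 0"
}}

```text
time: 24.4
position: [0.5118, -0.1587, 0.0836]
tool_rot: [0.993, 0.122, 0.001, 0.0]
ft_force: [0.2, 1.0, 5.6]
grip_width: 0.0409
grip_force: 35.0
```

{"fn": "move_arm", "kwargs": {
  "series": "-0.3 0 0 0 0 0;-0.6 0 0 0 0 0;-0.9 0 0 0 0 0;-1.2 0 0 0 0 0;-1.5 0 0 0 0 0;-1.8 0 0 0 0 0;-2 0 0 0 0 0;-2 0 0 0 0 0"
}}

```text
time: 25.07
position: [0.5109, -0.159, 0.0836]
tool_rot: [0.993, 0.122, 0.002, 0.0]
ft_force: [4.6, 4.5, 3.6]
grip_width: 0.0409
grip_force: 35.0
```

```bash
cat > f.py <<'E'
from h import *
o=robot.get_obs();print(o["time"],o["ft_force"],"pull",o["ft_force"][:2]@EX,"x along vee mm",1e3*(o["position"][:2]-S)@EX,o["position"][2])
E
python3 f.py
```

```text
25.0667 [4.61878883 4.4814392  3.62285407] pull 5.565749327194134 x along vee mm -92.96597640900708 0.0835794089232199
```

{"fn": "move_arm", "kwargs": {
  "series": "-0.3 0 0 0 0 0;-0.6 0 0 0 0 0;-0.9 0 0 0 0 0;-1.2 0 0 0 0 0;-1.5 0 0 0 0 0;-1.8 0 0 0 0 0;-2 0 0 0 0 0;-2 0 0 0 0 0"
}}

```text
time: 25.73
position: [0.5102, -0.1592, 0.0836]
tool_rot: [0.993, 0.122, 0.003, 0.001]
ft_force: [8.8, 7.3, 2.2]
grip_width: 0.0413
grip_force: 35.0
```

```bash
python3 f.py
```

```text
25.7333 [8.81301488 7.2504283  2.23253715] pull 10.30526803229748 x along vee mm -93.66778357656356 0.0836102477326662
```

{"fn": "move_arm", "kwargs": {
  "series": "-0.3 -0.2 0 0 0 0;-0.6 -0.4 0 0 0 0;-0.9 -0.6 0 0 0 0;-1.2 -0.8 0 0 0 0;-1.5 -1 0 0 0 0;-1.7 -1 0 0 0 0;-1.7 -1 0 0 0 0"
}}

```text
time: 26.32
position: [0.5098, -0.1593, 0.0836]
tool_rot: [0.993, 0.122, 0.005, 0.001]
ft_force: [11.4, 5.3, 0.5]
grip_width: 0.0413
grip_force: 35.0
```

```bash
python3 f.py
```

```text
26.3167 [11.42010387  5.31416779  0.51433722] pull 12.366491526057976 x along vee mm -94.10881311054608 0.08362997193116534
```

{"fn": "move_arm", "kwargs": {
  "series": "-0.3 -0.2 0 0 0 0;-0.6 -0.4 0 0 0 0;-0.9 -0.4 0 0 0 0;-1.2 -0.4 0 0 0 0;-1.4 -0.4 0 0 0 0;-1.4 -0.4 0 0 0 0"
}}

```text
time: 26.82
position: [0.5093, -0.1594, 0.0837]
tool_rot: [0.993, 0.121, 0.006, 0.002]
ft_force: [13.4, 6.1, -1.1]
grip_width: 0.0411
grip_force: 35.0
```

```bash
python3 f.py
```

```text
26.8167 [13.3727195   6.13296267 -1.11633455] pull 14.459190533890022 x along vee mm -94.55700564471883 0.08367096574187317
```

{"fn": "move_arm", "kwargs": {
  "series": "-0.2 0 0 0 0 0;-0.4 0 0 0 0 0;-0.6 0 0 0 0 0;-0.6 0 0 0 0 0;-0.6 0 0 0 0 0;-0.6 0 0 0 0 0;-0.6 0 0 0 0 0;-0.6 0 0 0 0 0"
}}

```text
time: 27.48
position: [0.5091, -0.1594, 0.0837]
tool_rot: [0.993, 0.121, 0.006, 0.002]
ft_force: [14.0, 7.2, -1.2]
grip_width: 0.0415
grip_force: 35.0
```

{"fn": "move_arm", "kwargs": {
  "series": "0 0 0 0 0 0;0 0 0 0 0 0;0 0 0 0 0 0;0 0 0 0 0 0;0 0 0 0 0 0"
}}

```text
time: 27.9
position: [0.5091, -0.1594, 0.0837]
tool_rot: [0.993, 0.121, 0.006, 0.002]
ft_force: [14.2, 8.0, -1.0]
grip_width: 0.0412
grip_force: 35.0
```

```bash
python3 f.py
```

```text
27.9 [14.20825055  8.02121641 -1.03460104] pull 15.726712663514636 x along vee mm -94.7603310890128 0.08365757456283666
```

The 15.7 N pull was held for over half a second. I ease off and then release.

{"fn": "move_arm", "kwargs": {
  "series": "0.6 0 0 0 0 0;1.2 0.2 0 0 0 0;1.8 0.4 0 0 0 0;2.4 0.6 0 0 0 0;3 0.8 0 0 0 0;3.6 1 0 0 0 0;4.2 1.2 0 0 0 0;4.8 1.4 0 0 0 0"
}}

```text
time: 28.57
position: [0.5107, -0.159, 0.0836]
tool_rot: [0.993, 0.122, 0.003, 0.001]
ft_force: [5.2, 5.2, 4.4]
grip_width: 0.0413
grip_force: 35.0
```

{"fn": "move_arm", "kwargs": {
  "series": "0.6 0 0 0 0 0;1.2 0 0 0 0 0;1.8 0 0 0 0 0;2.4 0 0 0 0 0;3 0 0 0 0 0;3.5 0 0 0 0 0;3.5 0 0 0 0 0;3.5 0 0 0 0 0"
}}

```text
time: 29.23
position: [0.5118, -0.1587, 0.0836]
tool_rot: [0.992, 0.122, 0.0, 0.0]
ft_force: [0.8, 1.6, 6.5]
grip_width: 0.0411
grip_force: 35.0
```

```bash
python3 f.py
```

```text
29.2333 [0.77258232 1.62402378 6.48390782] pull 1.142520235657882 x along vee mm -92.0295987326952 0.08356997789479491
```

{"fn": "move_arm", "kwargs": {
  "series": "0 0 0 0 0 0;0 0 0 0 0 0;0 0 0 0 0 0",
  "newtons": 3
}}

```text
time: 29.48
position: [0.5116, -0.1587, 0.0832]
tool_rot: [0.992, 0.122, 0.0, 0.0]
ft_force: [1.5, 0.1, 5.2]
grip_width: 0.0419
grip_force: 3.0
```

{"fn": "move_arm", "kwargs": {
  "series": "0 0 0 0 0 0;0 0 0 0 0 0;0 0 0 0 0 0;0 0 0 0 0 0;0 0 0 0 0 0;0 0 0 0 0 0;0 0 0 0 0 0;0 0 0 0 0 0",
  "jaw": 1
}}

```text
time: 30.15
position: [0.5115, -0.1585, 0.0831]
tool_rot: [0.992, 0.122, -0.0, -0.0]
ft_force: [-0.6, -1.2, 0.2]
grip_width: 0.0841
grip_force: 0.0
```

{"fn": "move_arm", "kwargs": {
  "series": "0 0 -15 0 0 0;-5 0 -50 0 0 0;-10 0 -90 0 0 0;-20 0 -130 0 0 0;-30 0 -170 0 0 0;-40 0 -200 0 0 0;-40 0 -200 0 0 0;-40 0 -200 0 0 0"
}}

```text
time: 30.82
position: [0.4732, -0.1687, 0.2853]
tool_rot: [0.993, 0.122, 0.002, 0.002]
ft_force: [0.2, -0.1, -0.1]
grip_width: 0.0872
grip_force: 0.0
```

Run:
```python
from h import *
p=robot.camera("scene")
for q in ("clamp_handle","clamp_pad","long_core_center","clamp_hinge","vee_lip"): print(q,[(d["p"],d["xyz"]) for d in robot.tip_of(p,q)])
cv2.imwrite("pics/s7.png",cv2.resize(p["img"][130:290,150:320,::-1],None,fx=3.5,fy=3.5))
```

```text
clamp_handle [(0.91, [0.5788, -0.0324, 0.1092])]
clamp_pad [(0.69, [0.6023, -0.1366, 0.1155])]
long_core_center [(0.91, [0.567, -0.1442, 0.0762]), (0.57, [0.5038, 0.1319, 0.0197])]
clamp_hinge [(0.74, [0.6178, -0.2069, 0.1081])]
vee_lip [(0.81, [0.594, -0.1103, 0.0733]), (0.62, [0.5769, -0.0313, 0.1101]), (0.5, [0.5569, -0.0733, 0.0924])]
```

View pics/s7.png

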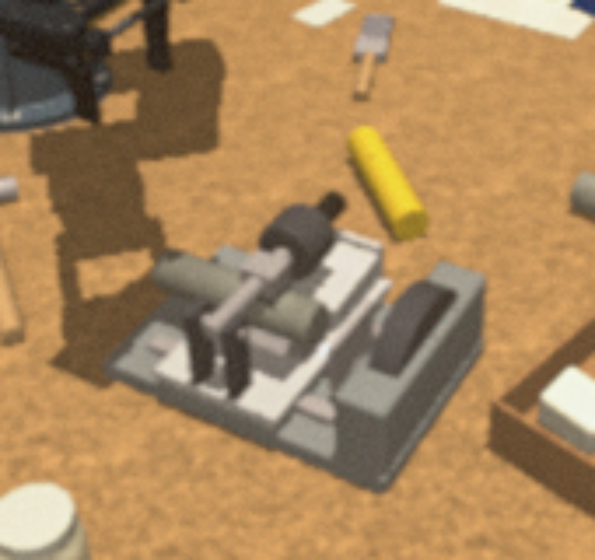

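The core is still clamped in the vee, lying from (180,275) to (310,315), and the gripper is clear.

```bash
python3 -c "
from rig import robot
print(robot.hand_in())"
```

```text
the job is handed in; nothing more can be done
None
```

The job is handed in: the long core lies released and clamped in the vee with about 65–70 mm standing out, after a slow pull to 15.7 N that was held for over half a second without it slipping; the judge's verdict was not returned.

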